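Book loose lens parts into a job tray

ROBOT

A 7-joint arm with a two-finger parallel gripper is mounted at the origin on the work surface. World frame = base frame: x ahead of the robot, y to its left, z up, the work surface at z = 0. Lengths are in m, angles in rad, forces in N, time in s.
With the tool pointing down it reaches from about 0.425 to 0.925 m from the base axis. Payload 6.8 kg.
Tool frame: the origin (TCP) lies at the very end of the fingers, on their centre line; the grasp point (between the pads) lies 19 mm behind it; z points along the fingers, x is the direction in which the jaws open and shut, and the axes are right-handed (so a half turn about z gives the same grasp; the last joint's range is limited). The gripper opens to 85 mm and grips with 20 to 120 N. Pads are 22 mm wide; open, the fingers measure 114 mm over their backs; the gripper's body (76 mm by 85 mm) begins 54 mm behind the grasp point. The pads swing forward as they close: fully open they stand 13 mm farther back than shut.
Start: joints at [-1.317, 0.477, 0.022, 1.555, -0.011, 1.109, -0.083], TCP at [0.239, 0.631, 0.231] pointing down, gripper open.
Joint ranges: [-2.96, 2.96], [-0.34, 2.1], [-1.41, 1.46], [0.24, 2.44], [-1.37, 4.51], [0.17, 1.92], [-2.96, 2.96]. Speed limits (rad/s): [2.39, 2.39, 3.14, 3.14, 3.14, 3.14, 3.14].

INTERFACE

Orientations are given as [roll, pitch, yaw] about the fixed x, y, z axes, in that order (R = Rz(yaw) Ry(pitch) Rx(roll)).
In Python, from station import r gives the robot as it stands. Calls block until the motion is done:
- r.move_pose(position, orientation): joint-space move of the TCP to a pose.
- r.line_to(position, orientation=None, velocity=0.15): straight line of the TCP; orientation=None keeps the orientation; velocity is the mean speed in m/s.
- r.set_joints(angles): joint-space move.
- r.gripper_to(opening, newtons=None): finger opening in m; newtons is the grip in N (None keeps the last); returns when the fingers have stopped.
- r.dwell(seconds).
- r.inverse_kinematics(position, orientation): joint angles nearest the present ones, or None.
- r.get_obs(): the state.
- r.snapshot(name): name is "scene" or "top"; returns a dict with "img" (420x560x3 uint8, red, green, blue), "mtx" (3x3 intrinsics, pixels), "world_from_camera" (4x4, takes a point from camera to world coordinates). Camera axes: x right, y down, z forward; pixel columns grow to the right and rows downward; lengths in m; the calibration is good to about 2 mm. A picture is of the moment at which its call begins. There is no depth.
A pose or a line that the arm cannot do raises r.PlanningError and nothing moves.
- r.finish_job(): hands the job in, once; it reports no verdict.
The state is a dict: "t": time; "q": joint angles; "dq": joint speeds; "tau": joint torques, N m; "eef_pos": TCP position; "tool_rot": TCP orientation; "wrist_force": force on the tool from outside, world axes, zero at the start; "wrist_torque": the same for the moment, N m; "opening": finger opening in m.
Only numpy, scipy, OpenCV 4.12 (cv2) and the standard library are available. Lean on these libraries where they do the work, as an engineer would, in place of code of your own. Each camera call takes 0.05 s, during which the arm holds its last target.

TASK

Pick up the loaded scoop by its handle and carry it level to the aluminium tray; rest the front edge of the blade on the tray's rim and, pressing it there, tilt it so that all three metal parts slide into the tray, and keep the blade on the rim until the last has dropped in. Lay the scoop flat back on the cork mat and let go, then mark the tray as job 2-1: turn the dial nearer the robot to the two-dot mark, and after it the farther dial to the one-dot mark. Leave everything else on the counter where it stands.

Things in the scene. Friction and masses are not known exactly. Their poses are not given: they have to be found in the camera images.
- tray: Open aluminium tray, 150 (x) by 170 (y) by 50 mm high, fixed; walls 5 mm, floor 8 mm thick. Origin: centre of the underside; x axis points away from the robot, z up. At its +y side (left, seen from the robot) a fixed grey block, 165 (x) by 78 (y) by 28 mm high, centred at y = +125 mm, carries two black dials. The tray may stand left or right of the mat.
- tray_rim (a point): Middle of the top of the tray's far wall (+x side), 50 mm above the counter.
- dial_near (a joint): Angle (rad) of the black dial nearer the robot, at x = -40, y = +125 mm in the tray's frame; 0 to 3.14, growing clockwise from above. White marks on the block, 45 degrees apart: 0 (dash, towards tray +y), one dot (0.785), two dots (1.571, tray +x, away from the robot), three dots, four dots (tray -y). Light friction (0.04 N m); stays where it is left.
- dial_far (a joint): The same for the dial farther from the robot, at x = +40, y = +125 mm in the tray's frame; same marks and directions.
- dial_near_grip (a point): On the axis of the nearer dial, in its bar grip, 56 mm above the counter; y axis along the bar, towards the pointer end. The dial is a disc, 48 mm across, with an upright bar on it, 40 mm long, 11 mm thick, from 34 to 62 mm above the counter; a white line on the bar's top runs from the middle to the pointer end.
- dial_far_grip (a point): The same for the farther dial.
- mat: Cork mat, 260 by 150 by 3 mm, fixed flat on the counter; origin: centre of its underside, x axis along its length, away from the robot. At the start the scoop lies along it, blade towards the robot, its origin about 40 mm from the mat's centre.
- scoop: Hand scoop, about 260 g: flat steel blade, 110 long, 100 wide, 3 mm thick, 12 mm side lips, 16 mm back wall, straight wooden handle behind, held up by a foot at its end. Origin: underside of the blade; x axis points to the open front edge (x = +60 mm), back wall at x = -50 mm, z up. The blade empties when tilted 35 to 45 degrees; below 15 degrees the parts stay put.
- scoop_grip (a point): Middle of the handle's section, at scoop x = -80, y = 0, z = 46 mm: a good place to grip it across its 16 mm width. The handle runs level from scoop x = -50 to -167 mm, its underside 34 and top 58 mm above the blade's underside. Axes as the scoop's.
- scoop_lip (a point): Middle of the blade's open front edge, on its underside (scoop x = +60, y = 0, z = 0).
- ring: Steel lens ring, 38 mm across, 24 mm hole, 6 mm high, 22 g, lying on the blade. Origin: centre of its underside.
- collar: Steel collar, 22 mm across, 12 mm hole, 12 mm high, 20 g, standing on the blade. Origin: centre of its underside.
- bracket: Small steel L-shaped bracket, 32 by 18 by 16 mm, 20 g, lying on the blade. Origin: centre of its underside.
- lens_tall: Bystander: black lens standing upright, 62 mm across, 75 mm high. Origin: centre of its underside.
- caps: Bystander: two stacked lens caps, 56 mm across, 18 mm high in all. Origin: centre of the underside.
- camera_a: Bystander: black camera on the robot's right, 125 mm wide, 105 mm high, lens to the far side. Origin: centre of its underside.
- camera_b: Bystander: black camera on the robot's left, 125 mm wide, 105 mm high. Origin: centre of its underside.
- lens_short: Bystander: black lens, 68 mm across, 48 mm high. Origin: centre of its underside.
- blower: Bystander: rubber air blower standing nozzle up, 50 mm across, 90 mm high. Origin: centre of its underside.

How it is judged:
By the outcome, as a careful person would: the job done as asked, in the order asked, and still so for the second after the job is handed in, with the robot touching nothing.
It also fails if it takes over 67 s, if anything falls off the work surface, if the arm or the gripper's body presses on something with over 40 N, if the wrist force passes 120 N, or if a joint passes its speed limit or range.

## Working session

There is one attempt and no reset: what is moved stays moved. The work goes in short steps, each a Python script; the robot and the scene stay as the last script left them, time stands still between calls to the robot, and variables do not carry over. Pictures are saved under pics/ and viewed, and the job is handed in when it is done.

```bash
ls; mkdir -p pics
python3 - <<'E'
from station import r
import cv2,numpy as np
for n in("scene","top"):
    s=r.snapshot(n); cv2.imwrite(f"pics/{n}0.png",cv2.cvtColor(s["img"],cv2.COLOR_RGB2BGR))
    np.savez(f"pics/{n}0.npz",**s); print(n,s["mtx"].round(1).tolist(),s["world_from_camera"].round(3).tolist())
o=r.get_obs();print(o)
E
```

```text
pics
scene [[514.6, 0.0, 284.7], [0.0, 514.6, 205.8], [0.0, 0.0, 1.0]] [[-0.81, 0.374, -0.453, 1.145], [0.586, 0.54, -0.604, 0.828], [0.019, -0.754, -0.656, 0.925], [0.0, 0.0, 0.0, 1.0]]
top [[477.6, 0.0, 281.6], [0.0, 477.6, 209.2], [0.0, 0.0, 1.0]] [[-0.058, -0.975, 0.215, 0.313], [-0.998, 0.058, -0.007, 0.003], [-0.006, -0.215, -0.977, 1.226], [0.0, 0.0, 0.0, 1.0]]
{'t': 0.1, 'q': array([-1.31708494,  0.47769979,  0.02231496,  1.5563368 , -0.01146217,
        1.10933233, -0.08305576]), 'dq': array([-0.00055516, -0.00138087,  0.00041645, -0.00252034, -0.00142827,
       -0.0002468 ,  0.00065308]), 'tau': array([ 4.63148303e-03, -5.97758174e+01,  1.61368970e+00, -2.81954402e+01,
        1.28210708e-02,  4.93130108e-03,  1.79904049e-05]), 'eef_pos': array([0.23874387, 0.63079534, 0.23044093]), 'tool_rot': array([3.14145234e+00, 1.64235540e-03, 1.20909074e+00]), 'wrist_force': array([ 1.07938507, -0.15928555,  0.25639276]), 'wrist_torque': array([0.0117314 , 0.08265397, 0.02989449]), 'opening': 0.08543128255724895}
```

View pics/scene0.png

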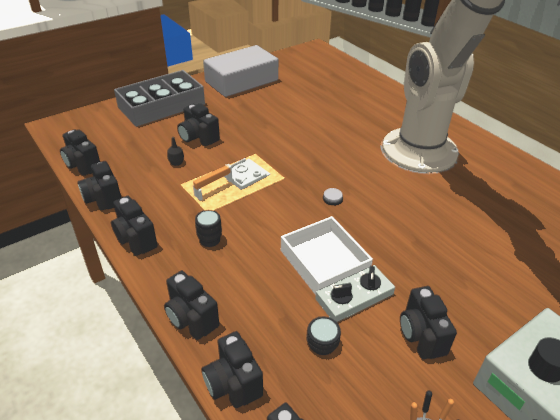

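View pics/top0.png

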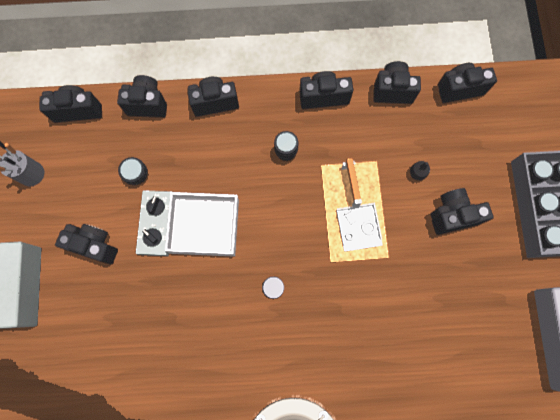

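The top view shows the tray at about (202,224) with its dials at (155,205) and (152,237). The mat is at about (355,211), with the scoop's blade at (360,228). I'll crop for accurate corners.

Run:
```python
import cv2
t=cv2.imread("pics/top0.png");s=cv2.imread("pics/scene0.png")
cv2.imwrite("pics/c1.png",cv2.resize(t[180:270,125:245],None,fx=6.6,fy=6.6,interpolation=cv2.INTER_CUBIC))
cv2.imwrite("pics/c2.png",cv2.resize(t[150:270,310:400],None,fx=5,fy=5,interpolation=cv2.INTER_CUBIC))
cv2.imwrite("pics/c3.png",cv2.resize(s[205:325,270:400],None,fx=5,fy=5,interpolation=cv2.INTER_CUBIC))
cv2.imwrite("pics/c4.png",cv2.resize(s[145:215,175:290],None,fx=6.6,fy=6.6,interpolation=cv2.INTER_CUBIC))
```

```text
(no output)
```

View pics/c1.png

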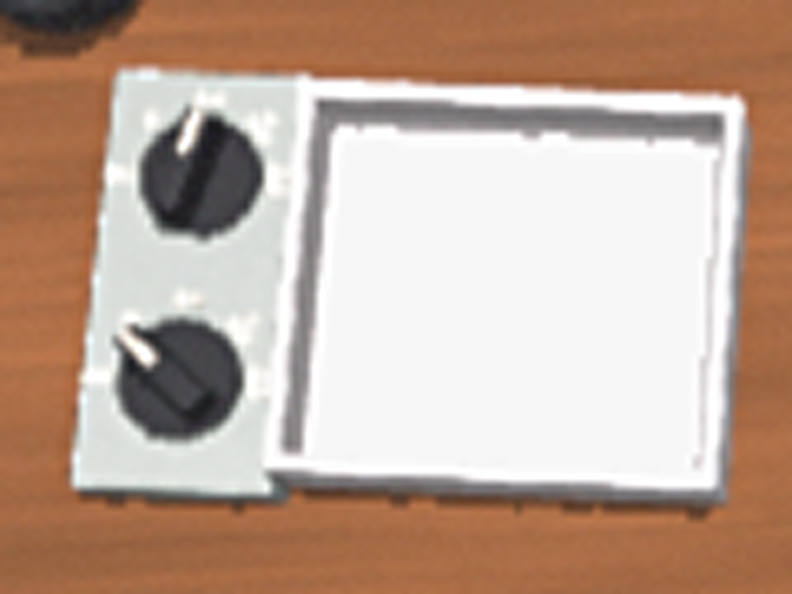

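View pics/c2.png

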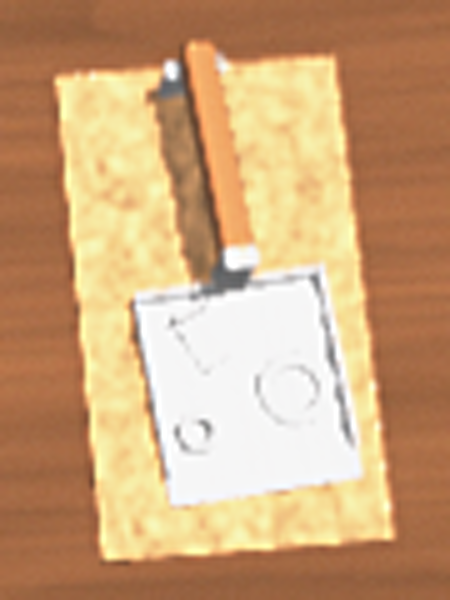

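View pics/c3.png

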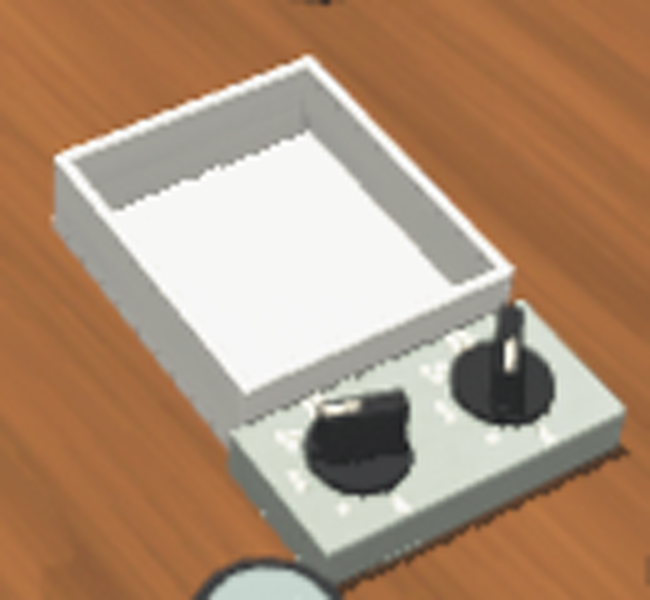

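View pics/c4.png

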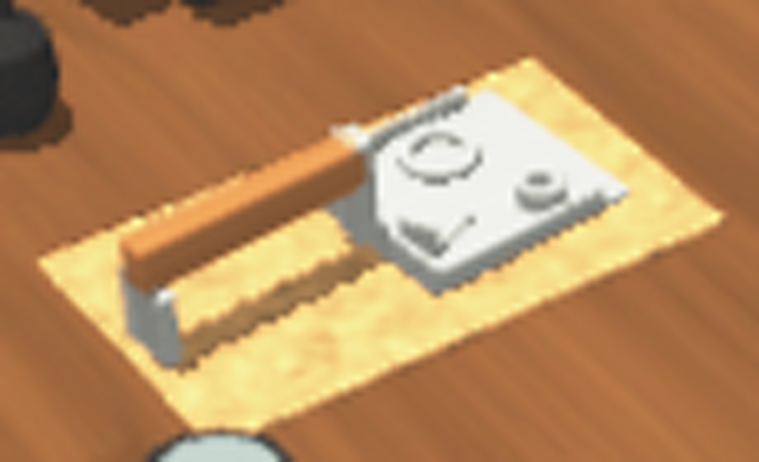

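```bash
cat > h.py <<'E'
import numpy as np,cv2
from scipy.optimize import least_squares
from scipy.spatial.transform import Rotation as R
S={n:dict(np.load(f"pics/{n}0.npz")) for n in("top","scene")}
OFF={'c1':('top',125,180,6.6),'c2':('top',310,150,5),'c3':('scene',270,205,5),'c4':('scene',175,145,6.6)}
def px(c,p):
    n,u,v,f=OFF[c]; return n,np.array([u+(p[0]+.5)/f-.5,v+(p[1]+.5)/f-.5])
def proj(n,P):
    T=np.linalg.inv(S[n]["world_from_camera"]);q=T[:3,:3]@np.asarray(P)+T[:3,3];q=S[n]["mtx"]@q;return q[:2]/q[2]
def back(n,uv,z):
    W=S[n]["world_from_camera"];d=W[:3,:3]@np.linalg.solve(S[n]["mtx"],[uv[0],uv[1],1]);return W[:3,3]+d*(z-W[2,3])/d[2]
def fit(obs,z0,x0):
    def f(v):
        c,s=np.cos(v[2]),np.sin(v[2]);out=[]
        for c_,p,L in obs:
            n,uv=px(c_,p);out.append(proj(n,[v[0]+c*L[0]-s*L[1],v[1]+s*L[0]+c*L[1],z0+L[2]])-uv)
        return np.concatenate(out)
    r=least_squares(f,x0,loss='soft_l1');return r.x,f(r.x).reshape(-1,2)
E
python3 - <<'E'
from h import *
np.set_printoptions(precision=4,suppress=True)
a,b=.075,.085
tray=[('c1',(310,77),(a,b,.05)),('c1',(743,98),(a,-b,.05)),('c1',(722,488),(-a,-b,.05)),('c1',(268,472),(-a,b,.05)),
('c3',(311,57),(-a,-b,.05)),('c3',(57,158),(a,-b,.05)),('c3',(248,393),(a,b,.05)),('c3',(513,268),(-a,b,.05))]
x,e=fit(tray,0,[.6,.15,0]);print("tray",x,e.tolist())
mat=[('c2',(55,75),(.13,.075,.003)),('c2',(335,55),(.13,-.075,.003)),('c2',(397,540),(-.13,-.075,.003)),('c2',(100,560),(-.13,.075,.003)),
('c4',(38,262),(.13,-.075,.003)),('c4',(530,58),(-.13,-.075,.003)),('c4',(722,215),(-.13,.075,.003))]
m,e=fit(mat,0,[.6,-.15,0]);print("mat",m,e.round(1).tolist())
sc=[('c2',(170,507),(.06,-.05,.003)),('c2',(362,478),(.06,.05,.003)),('c2',(135,297),(-.05,-.05,.016)),('c2',(323,265),(-.05,.05,.016)),
('c2',(201,42),(-.167,0,.058)),('c4',(628,190),(.06,-.05,.003)),('c4',(128,250),(-.167,0,.058))]
s,e=fit(sc,.003,[.6,-.15,3.1]);print("scoop",s,e.round(1).tolist())
c,sn=np.cos(s[2]),np.sin(s[2]);print("lip offset from mat centre",np.linalg.norm(s[:2]-m[:2]))
# dials: bar lines
Rt=np.array([[np.cos(x[2]),-np.sin(x[2])],[np.sin(x[2]),np.cos(x[2])]])
for nm,dx,pts in(("near",-.04,{'c1':((122,330),(152,358)),'c3':((512,342),(512,368))}),("far",.04,{'c1':((196,107),(182,150)),'c3':((318,409),(360,405))})):
    D=x[:2]+Rt@[dx,.125]
    for k,(p,q) in pts.items():
        n,u=px(k,p);n,v=px(k,q);P=back(n,u,.062)[:2];Q=back(n,v,.062)[:2]
        l=Rt.T@(P-D);l2=Rt.T@(P-Q);print(nm,k,D,"tip rel",l,"angle",np.arctan2(l[0],l[1]),"line",np.arctan2(l2[0],l2[1]))
# bystanders
for nm,p,z in(("tall",(286,137),.075),("short",(132,166),.048),("caps",(273,287),.018),("camB",(88,243),.05),("camA",(462,210),.05),("blower",(420,170),.05)):print(nm,back('top',p,z))
E
```

```text
tray [ 0.5495  0.1979 -0.0967] [[-1.4135213343323585, 1.0467017379575907], [-0.34296475706958063, 0.29257011820649836], [-0.7423408082248955, 0.02511230497810857], [-0.438980494706783, -0.16172935074899897], [-0.6625431893220366, -0.5960974791979083], [-0.9560121355073079, -0.5964893831213374], [-0.8078018767105277, -0.7076649856267636], [0.07255285426219871, -0.05314417592745713]]
mat [ 0.5686 -0.1944  0.0186] [[0.1, 0.2], [-0.1, 0.0], [-0.5, -0.4], [0.6, 0.1], [-0.5, -0.3], [0.2, -0.1], [0.3, 0.5]]
scoop [ 0.5267 -0.2021  3.2407] [[0.1, 0.1], [0.0, -0.2], [-0.1, -0.3], [0.3, 0.1], [-0.5, -0.0], [0.4, 0.1], [-0.2, -0.7]]
lip offset from mat centre 0.04258455434711949
near c1 [0.5217 0.3262] tip rel [0.0145 0.0155] angle 0.7509422687007737 line 0.6903163076935812
near c3 [0.5217 0.3262] tip rel [0.0018 0.004 ] angle 0.41621855835467225 line -2.483859255849357
far c1 [0.6013 0.3185] tip rel [ 0.0215 -0.004 ] angle 1.7540964457743002 line 1.7854865227033472
far c3 [0.6013 0.3185] tip rel [ 0.0193 -0.0067] angle 1.9054746729092527 line 1.964295204879745
tall [ 0.7538 -0.0272  0.075 ]
short [0.7088 0.3736 0.048 ]
caps [0.3811 0.0275 0.018 ]
camB [0.514  0.4806 0.05  ]
camA [ 0.5428 -0.458   0.05  ]
blower [ 0.6534 -0.3653  0.05  ]
```

Run:
```python
from h import *
np.set_printoptions(precision=4,suppress=True)
for k,p in(("near",(180,378)),("far",(201,175))):
    n,u=px('c1',p);print(k,back(n,u,.034))
for k,p in(("near",(503,385)),("far",(359,442))):
    n,u=px('c3',p);print(k,back(n,u,.034))
for nm,p,z in(("far cam base near edge L",(193,116),.0),("R",(238,108),0),("top",(213,82),.1),("R2",(238,85),.07),("lensfront",(205,80),.07)):print(nm,back('top',p,z))
from station import r
def T(x,y,z,yaw):return [x,y,z],[np.pi,0,yaw]
for nm,a in(("grasp",T(.606,-.194,.03,3.2407+np.pi/2)),("grasp2",T(.606,-.194,.03,3.2407-np.pi/2)),("near",T(.522,.326,.037,-.8)),("near t",T(.522,.326,.037,-1.668)),("near+pi",T(.522,.326,.037,-.8+np.pi)),("far",T(.601,.3185,.037,-1.9+np.pi)),("far",T(.601,.3185,.037,-.88+np.pi))):print(nm,r.inverse_kinematics(*a))
for th in(0,12,25,42):
  for sg in(1,-1):
    L=np.array([.6215,.190,.05]);Rs=R.from_euler('ZY',[np.pi-.0967,np.radians(th)])
    g=L+Rs.apply([-.14,0,.046-.019])
    Rt=Rs*R.from_euler('ZX',[sg*np.pi/2,np.pi]);print(th,sg,g,r.inverse_kinematics(g.tolist(),Rt.as_euler('xyz').tolist()))
```

```text
near [0.523  0.3261 0.034 ]
far [0.6024 0.318  0.034 ]
near [0.5249 0.3306 0.034 ]
far [0.6001 0.3181 0.034 ]
far cam base near edge L [0.8589 0.2224 0.    ]
R [0.8751 0.0979 0.    ]
top [0.9047 0.1515 0.1   ]
R2 [0.9079 0.09   0.07  ]
lensfront [0.9275 0.1764 0.07  ]
grasp [-0.1858  0.7314  0.5652  1.8182 -0.55    0.7538 -0.7961]
grasp2 [-0.002   0.6724  0.2967  1.8052 -0.2846  0.7058  2.1217]
near [-0.9774  0.6606  0.4363  1.8627 -0.4103  0.7078 -1.1055]
near t [-1.0848  0.7021  0.5935  1.8699 -0.5634  0.7428 -1.8417]
near+pi [-0.5663  0.6185 -0.1253  1.8326  0.1131  0.6973  1.5861]
far [-0.6422  0.699   0.0913  1.6778 -0.0845  0.7687  0.7301]
far [-0.5077  0.6989 -0.1027  1.667   0.0939  0.7805  1.6083]
0 1 [0.7608 0.1765 0.077 ] [-0.6981  0.9069  0.6968  1.4031 -0.6198  1.0556 -1.5514]
0 -1 [0.7608 0.1765 0.077 ] [-0.4062  0.7994  0.1661  1.3773 -0.1436  0.9766  1.265 ]
12 1 [0.7522 0.1773 0.1055] [-0.7902  0.7712  0.6941  1.6038 -0.566   0.768  -1.5782]
12 -1 [0.7522 0.1773 0.1055] [-0.4689  0.6672  0.1778  1.579  -0.0333  0.7129  1.158 ]
25 1 [0.7364 0.1789 0.1336] [-0.9049  0.6492  0.7057  1.8117 -0.4889  0.4447 -1.6524]
25 -1 [0.7364 0.1789 0.1336] [-0.5729  0.5504  0.2222  1.7891  0.2128  0.4358  0.8928]
42 1 [0.7071 0.1817 0.1637] [-0.6949  0.4508  0.2308  2.0409  1.4518  0.2991  2.7476]
42 -1 [0.7071 0.1817 0.1637] [-0.8704  0.4795  0.4564  2.0524  1.3985  0.1991 -0.3834]
```

```bash
cat > g.py <<'E'
import numpy as np,cv2
from scipy.spatial.transform import Rotation as R
LEAN=np.radians(25)
G=np.array([-.08,0,.046])
YS=3.2407; SC=np.array([.5267,-.2021,.003])
YT=np.pi-.0967
BASE=R.from_euler('ZX',[-np.pi/2,np.pi])
def tool(P,local,yaw,th):
    """tool pose putting scoop-frame point `local` at world P, tilt th (rad, front down)"""
    Rs=R.from_euler('ZY',[yaw,th]);Rt=Rs*R.from_euler('y',-LEAN)*BASE
    g=np.asarray(P)+Rs.apply(G-np.asarray(local))
    p=g+Rt.apply([0,0,.019]); return p.tolist(),Rt.as_euler('xyz').tolist()
def snap(r,n,name,crop=None,f=1):
    s=r.snapshot(n);im=cv2.cvtColor(s["img"],cv2.COLOR_RGB2BGR)
    if crop: a,b,c,d=crop;im=cv2.resize(im[b:d,a:c],None,fx=f,fy=f,interpolation=cv2.INTER_CUBIC)
    cv2.imwrite(f"pics/{name}.png",im);return s
E
python3 - <<'E'
from g import *
from station import r
np.set_printoptions(precision=3,suppress=True)
for z in(.2,.0):
    print(tool(SC+[0,0,z],[0,0,0],YS,0),r.inverse_kinematics(*tool(SC+[0,0,z],[0,0,0],YS,0)))
RIM=np.array([.6215,.190,.05]);
for th in(0,10,20,30,42):print(th,r.inverse_kinematics(*tool(RIM+[0,0,.02],[.06,0,0],YT,np.radians(th))))
print(r.inverse_kinematics(*tool(RIM+[0,0,.1],[.06,0,0],YT,0)))
E
```

```text
([0.5983170867546698, -0.1949788901473188, 0.23178015204630364], [-2.705260340591211, 0.0, 1.6699036732051034]) [-0.195  0.71   0.605  1.382 -0.189  1.554  2.078]
([0.5983170867546698, -0.1949788901473188, 0.03178015204630365], [-2.705260340591211, 0.0, 1.6699036732051034]) [-0.087  0.888  0.404  1.484 -0.177  1.24   2.006]
0 [-0.305  1.03   0.131  0.926 -0.242  1.612  1.302]
10 [-0.356  0.88   0.159  1.136 -0.211  1.387  1.301]
20 [-0.416  0.742  0.187  1.332 -0.171  1.164  1.277]
30 [-0.477  0.615  0.199  1.519 -0.098  0.94   1.211]
42 [-0.574  0.482  0.23   1.733  0.048  0.674  1.057]
[-0.314  0.972  0.161  0.868 -0.258  1.73   1.293]
```

Run:
```python
from g import *
from station import r
np.set_printoptions(precision=3,suppress=True)
r.gripper_to(.05)
r.move_pose(*tool(SC+[0,0,.12],[0,0,0],YS,0));print(r.get_obs()["t"])
r.line_to(tool(SC+[0,0,.0],[0,0,0],YS,0)[0],velocity=.12)
o=r.get_obs();print(o["t"],o["wrist_force"],o["eef_pos"])
snap(r,"scene","g1",(170,130,300,220),6);snap(r,"top","g1t",(310,150,400,270),5)
```

```text
3.7167
4.8667 [0.496 0.082 0.239] [ 0.599 -0.195  0.033]
```

View pics/g1.png

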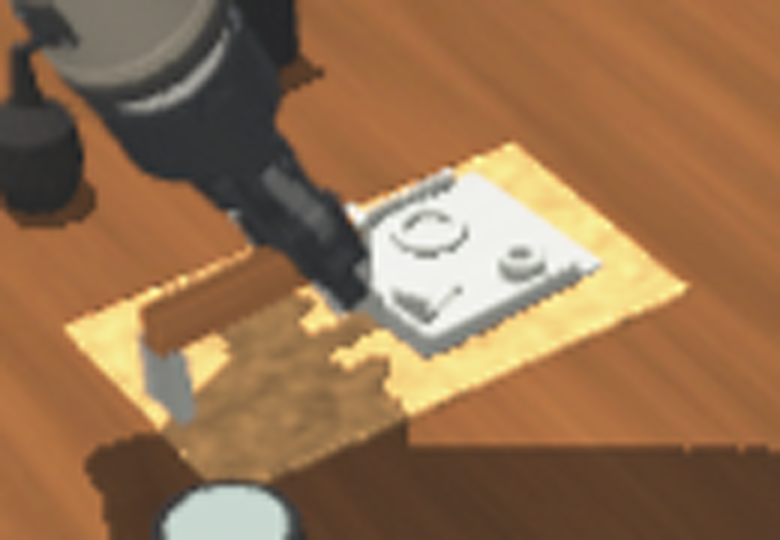

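View pics/g1t.png

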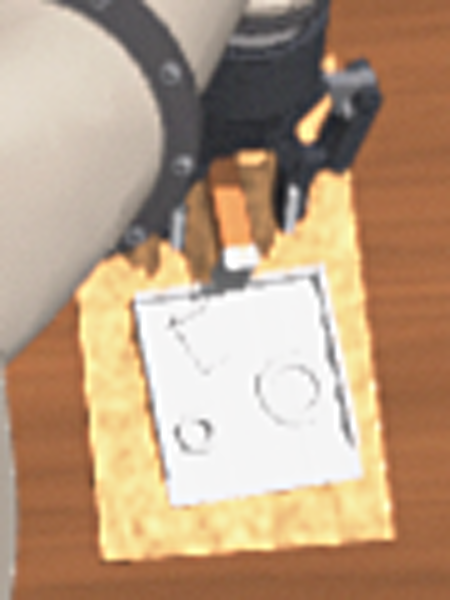

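The fingers straddle the handle on both sides: in the top view the pads are at about (178,225) and (290,210), with the handle between them at (233,215). The scoop hasn't moved. I'll close and lift.

Run:
```python
from g import *
from station import r
np.set_printoptions(precision=3,suppress=True)
r.gripper_to(0.0,90)
o=r.get_obs();print(o["t"],o["opening"],o["wrist_force"],o["wrist_torque"],o["eef_pos"])
r.line_to(tool(SC+[0,0,.04],[0,0,0],YS,0)[0],velocity=.06)
o=r.get_obs();print(o["t"],o["opening"],o["wrist_force"],o["wrist_torque"],o["eef_pos"])
snap(r,"scene","l1",(170,110,300,210),6);snap(r,"top","l1t",(310,150,400,270),5)
```

```text
5.375 0.015238483334411135 [0.622 0.661 3.897] [ 0.114 -0.204 -0.085] [ 0.599 -0.195  0.032]
6.1917 0.014934177247527105 [ 0.679 -0.563 -4.091] [ 0.056 -0.858 -0.061] [ 0.598 -0.195  0.072]
```

View pics/l1.png

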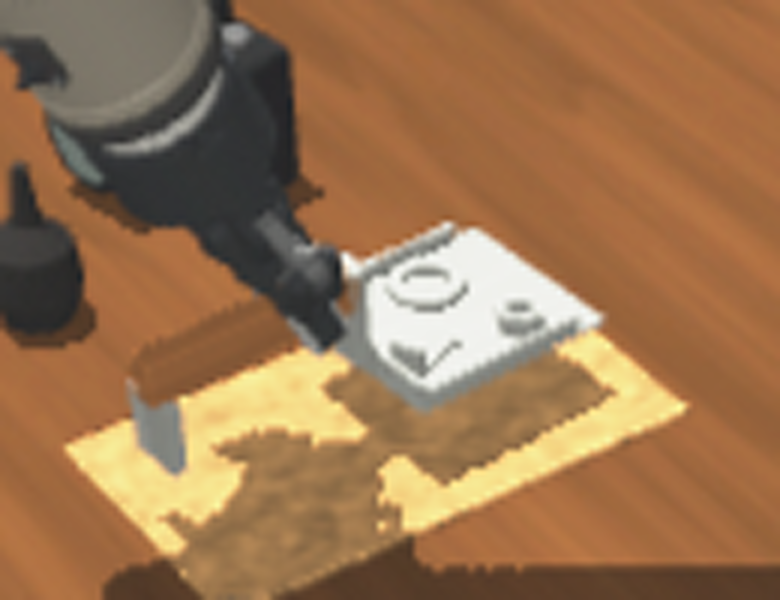

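View pics/l1t.png

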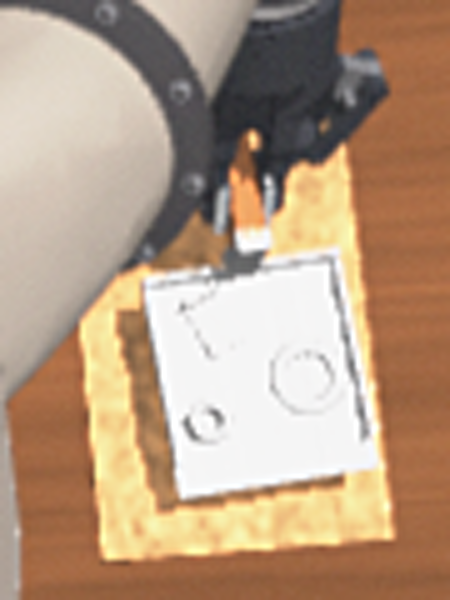

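Run:
```python
from h import *
from g import SC,YS
OFF['l1']=('scene',170,110,6)
obs=[('c2',(183,500),(.06,-.05,.003)),('c2',(380,466),(.06,.05,.003)),('c2',(145,283),(-.05,-.05,.016)),('c2',(337,248),(-.05,.05,.016)),
('l1',(602,320),(.06,-.05,.003)),('l1',(425,410),(-.05,-.05,0)),('l1',(132,368),(-.167,0.008,.058))]
def f(v):
    out=[]
    Rs=R.from_euler('ZYX',[v[3],v[4],v[5]])
    for c,p,L in obs:
        n,u=px(c,p);out.append(proj(n,v[:3]+Rs.apply(L))-u)
    return np.concatenate(out)
q=least_squares(f,[*SC[:2],.043,YS,0,0]);print(q.x.round(4),f(q.x).round(1))
```

```text
[ 0.5261 -0.2028  0.0388  3.265  -0.0068 -0.035 ] [ 0.4  0.1  0.  -0.1 -0.3 -0.1 -0.1  0.2  0.2 -0.5  0.2  1.1 -0.5 -0.6]
```

```bash
cat >> g.py <<'E'
TR=np.array([.5495,.1979]);TY=-.0967
c_,s_=np.cos(TY),np.sin(TY)
def tw(x,y):return TR+np.array([c_*x-s_*y,s_*x+c_*y])
LIPXY=tw(.071,0)
def lip(z,deg,d=0):
    xy=tw(.071+d,0);return tool([xy[0],xy[1],z],[.06,0,0],YT,np.radians(deg))
E
python3 - <<'E'
from g import *
from station import r
np.set_printoptions(precision=3,suppress=True)
r.line_to(tool(SC+[0,0,.13],[0,0,0],YS,0)[0],velocity=.12)
r.line_to(*lip(.135,0),velocity=.15);print(r.get_obs()["t"])
r.line_to(*lip(.075,10),velocity=.1)
r.dwell(.3)
o=r.get_obs();print(o["t"],o["opening"],o["wrist_force"],o["wrist_torque"],o["eef_pos"],lip(.075,10)[0])
snap(r,"scene","r1",(200,140,400,290),4);snap(r,"top","r1t",(130,80,260,260),3.3)
E
```

```text
10.0333
10.8667 0.014759581549592284 [-0.112  0.463 -3.589] [-0.058 -0.594 -0.016] [0.745 0.178 0.126] [0.7445521849005798, 0.1789794422381665, 0.12625931081243952]
```

View pics/r1.png

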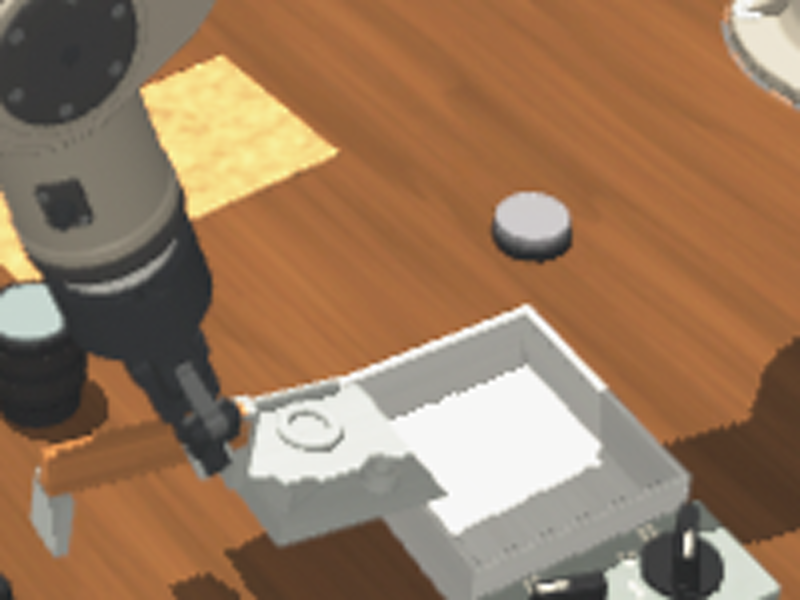

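View pics/r1t.png

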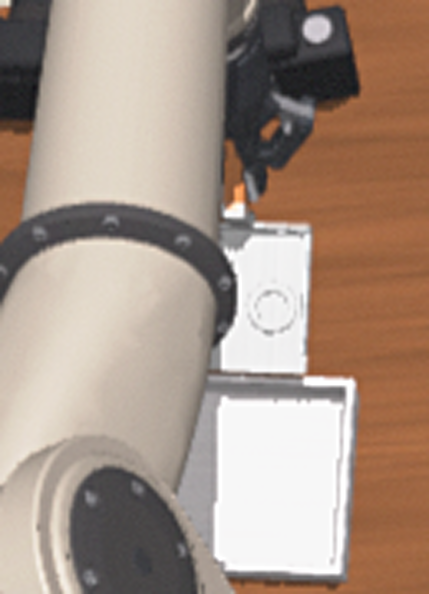

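Run:
```python
from h import *
from g import *
Rs=R.from_euler('ZY',[YT,np.radians(10)])
for n,uv,y in(('top',(222.2,193.2),.05),('scene',(311.0,263.0),-.05)):
    P=np.array([*LIPXY,.075])+Rs.apply([0,y,.003]); print(n,proj(n,P),uv,P,back(n,uv,P[2]))
```

```text
top [221.54740811 193.19741142] (222.2, 193.2) [0.61482232 0.14132888 0.07795442] [0.61471979 0.13971149 0.07795442]
scene [312.23190144 262.95722595] (311.0, 263.0) [0.62447726 0.2408617  0.07795442] [0.62681034 0.23939016 0.07795442]
```

Run:
```python
from g import *
from station import r
np.set_printoptions(precision=2,suppress=True)
D=-.001
r.line_to(*lip(.056,10,D),velocity=.06)
r.dwell(.15)
b=np.mean([r.get_obs()["wrist_force"]],axis=0);print(b)
z=.056
while z>.038:
    z-=.0015
    r.line_to(*lip(z,10,D),velocity=.02);r.dwell(.08)
    o=r.get_obs();f=o["wrist_force"]-b;print(round(z,4),o["t"],f,o["eef_pos"][2]-lip(z,10,D)[0][2])
    if f[2]>5:break
snap(r,"scene","r2",(200,140,400,290),4);snap(r,"top","r2t",(130,80,260,260),3.3)
```

```text
[-0.23  0.28 -3.94]
0.0545 11.9167 [-0.16 -0.43  0.74] 7.247635110703421e-05
0.053 12.25 [ 0.4  -0.62  0.46] -5.2588624261704076e-05
0.0515 12.5833 [ 0.66 -0.54  0.47] -2.3503311440312147e-05
0.05 12.9167 [0.51 0.91 2.4 ] 0.00022168418961163172
0.0485 13.25 [ 2.82 -0.19  7.71] 0.0008081731567636946
```

View pics/r2.png

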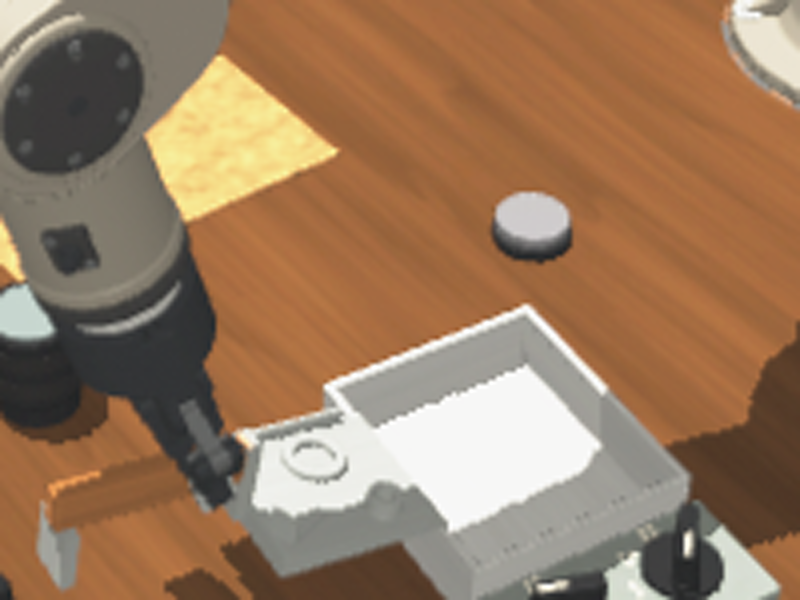

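Run:
```python
from g import *
from station import r
np.set_printoptions(precision=2,suppress=True)
D=-.001;b=np.array([-.1,0,-3.6]);z=.0485;a=10
while a<30:
    a+=2.5
    r.line_to(*lip(z,a,D),velocity=.03)
    o=r.get_obs();f=o["wrist_force"]-b;print(a,round(z,4),o["t"],f)
    if f[2]<6: z-=.0006
    if f[2]<4: z-=.0005
    if f[2]>11: z+=.0008
snap(r,"scene","r3",(200,140,400,290),4)
```

```text
12.5 0.0485 13.7 [ 1.66 -1.45  6.72]
15.0 0.0485 14.05 [0.38 0.26 4.43]
17.5 0.0479 14.375 [-0.25 -0.56  3.17]
20.0 0.0468 14.6917 [-0.22  0.48  5.31]
22.5 0.0462 15.025 [-1.14  0.55  7.09]
25.0 0.0462 15.375 [ 0.06 -0.35  7.32]
27.5 0.0462 15.725 [-0.65  0.77  7.36]
30.0 0.0462 16.075 [-0.5   0.87  7.63]
```

View pics/r3.png

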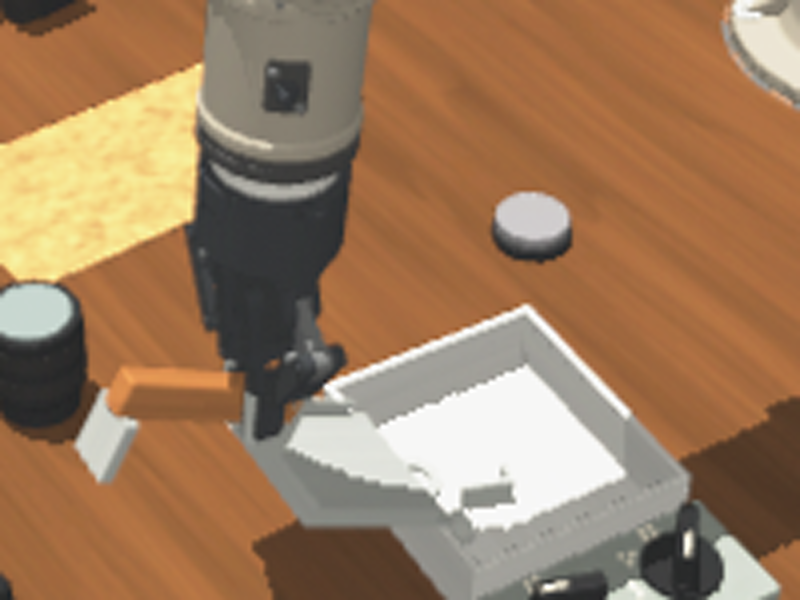

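At 30° the bracket is already in the tray at (487,495) and the rest are at the lip. The blade is still pressed with about 7 N, so I'll keep tilting.

Run:
```python
from g import *
from station import r
np.set_printoptions(precision=2,suppress=True)
D=-.001;b=np.array([-.1,0,-3.6]);z=.0462;a=30
while a<42:
    a+=2.4
    r.line_to(*lip(z,a,D),velocity=.03)
    o=r.get_obs();f=o["wrist_force"]-b;print(a,round(z,4),o["t"],f)
    if f[2]<6: z-=.0006
    if f[2]<4: z-=.0005
    if f[2]>11: z+=.0008
r.dwell(.8);o=r.get_obs();print(z,o["t"],o["wrist_force"]-b,o["opening"])
snap(r,"scene","r4",(200,140,400,290),4);snap(r,"top","r4t",(130,80,260,260),3.3)
```

```text
32.4 0.0462 16.4667 [-0.98  1.01  6.04]
34.8 0.0462 16.8083 [-1.09  1.07  4.93]
37.199999999999996 0.0456 17.1333 [-2.63  0.86  5.05]
39.599999999999994 0.045 17.4583 [-2.5   0.6   5.55]
41.99999999999999 0.0444 17.7833 [-4.1   1.33  7.33]
44.39999999999999 0.0444 18.125 [-4.68  1.07  5.23]
0.043799999999999985 18.925 [-4.35  1.27  4.91] 0.014953941065658298
```

View pics/r4.png

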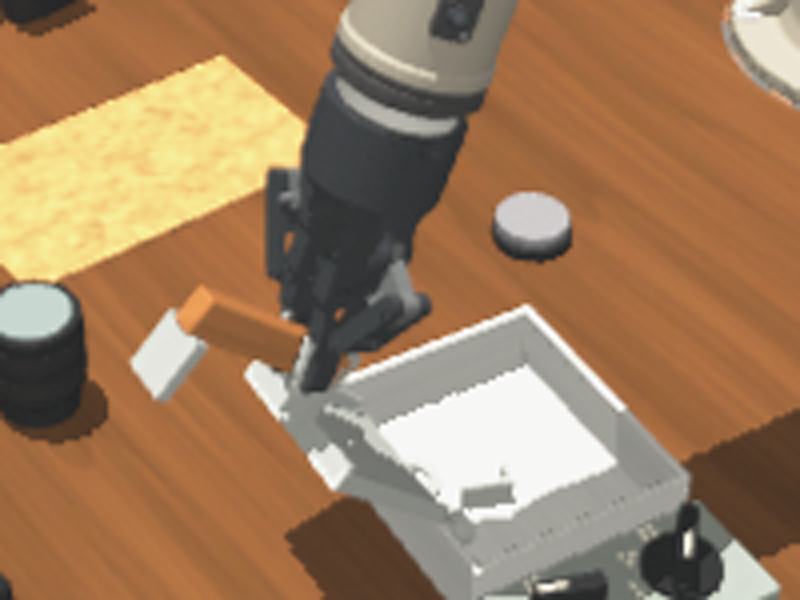

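View pics/r4t.png

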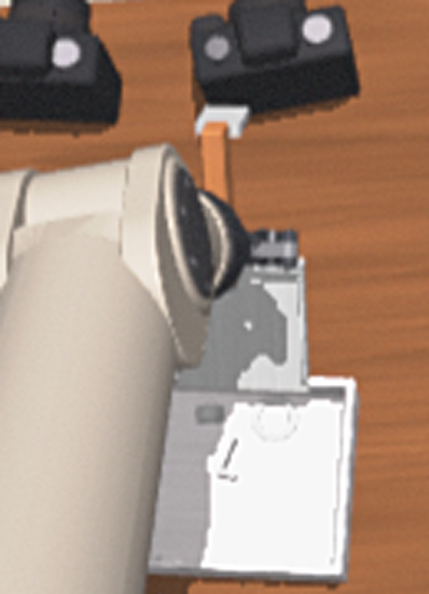

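Run:
```python
from h import *
from g import *
Rt=np.array([[c_,-s_],[s_,c_]])
for nm,p,z in(("ring",(275,418),.014),("collar",(210,412),.02),("bracket",(228,460),.012)):
    uv=(130+(p[0]+.5)/3.3-.5,80+(p[1]+.5)/3.3-.5);w=back('top',uv,z);print(nm,Rt.T@(w[:2]-TR), proj('scene',w))
```

```text
ring [ 0.05047233 -0.02073399] [301.94219699 259.08036826]
collar [0.05205033 0.02972939] [312.84074382 271.37395165]
bracket [0.01574519 0.0141676 ] [321.88295538 263.75739108]
```

All three parts lie on the tray floor: ring top-view crop (275,418), collar (210,412), bracket (228,460). The back-projections fall inside the walls and agree between the two views. The blade was still pressed with about 5 N, so now it goes back to the mat.

Run:
```python
from g import *
from station import r
np.set_printoptions(precision=3,suppress=True)
r.line_to(*lip(.085,44.4,0),velocity=.1)
r.line_to(*lip(.135,0),velocity=.12)
r.line_to(*tool(SC+[0,0,.13],[0,0,0],YS,0),velocity=.2)
r.line_to(*tool(SC+[0,0,.03],[0,0,0],YS,0),velocity=.12);r.dwell(.1)
o=r.get_obs();print(o["t"],o["opening"],o["wrist_force"],o["wrist_torque"],o["eef_pos"])
snap(r,"scene","p1",(170,110,300,210),6);snap(r,"top","p1t",(310,150,400,270),5)
```

```text
23.875 0.014793067814510742 [-0.135  0.019 -3.565] [ 0.086 -0.716 -0.009] [ 0.599 -0.195  0.063]
```

View pics/p1.png

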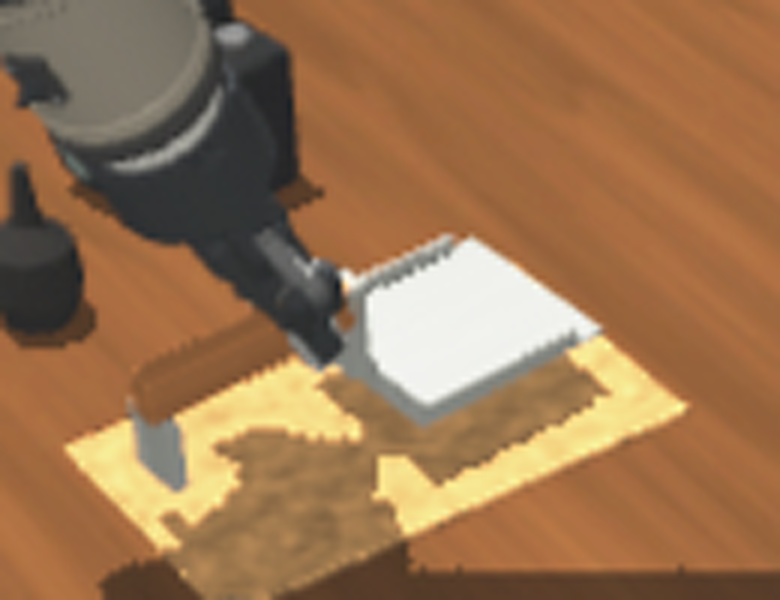

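View pics/p1t.png

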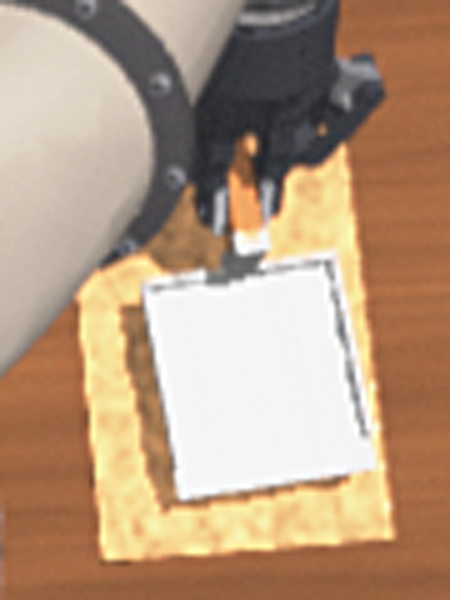

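The blade is empty and level above the mat, with its front corners at (180,502) and (375,467) in the top crop. Next I lower it to contact and release.

Run:
```python
from g import *
from station import r
np.set_printoptions(precision=3,suppress=True)
r.line_to(*tool(SC+[0,0,.006],[0,0,0],YS,0),velocity=.06)
z=.006;r.dwell(.1);b=r.get_obs()["wrist_force"]
while z>-.004:
    z-=.001;r.line_to(*tool(SC+[0,0,z],[0,0,0],YS,0),velocity=.02);r.dwell(.05)
    f=r.get_obs()["wrist_force"]-b;print(round(z,4),f)
    if f[2]>4:break
r.gripper_to(.05,30)
o=r.get_obs();print(o["t"],o["wrist_force"])
r.line_to(tool(SC+[0,0,.12],[0,0,0],YS,0)[0],velocity=.15)
snap(r,"scene","p2",(170,110,300,210),6);snap(r,"top","p2t",(310,150,400,270),5)
print(r.get_obs()["t"])
```

```text
0.005 [-0.03  -0.135 -0.666]
0.004 [-0.903 -0.078  1.227]
0.003 [ 0.055 -0.035  0.288]
0.002 [-0.741  0.123 -1.112]
0.001 [-0.659  0.822  4.106]
26.5583 [ 1.244  0.299 -0.895]
27.6
```

View pics/p2.png

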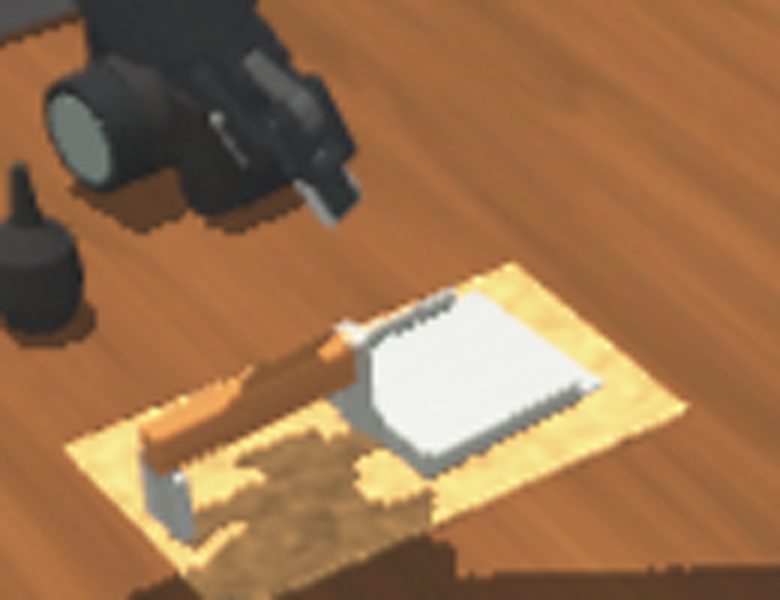

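View pics/p2t.png

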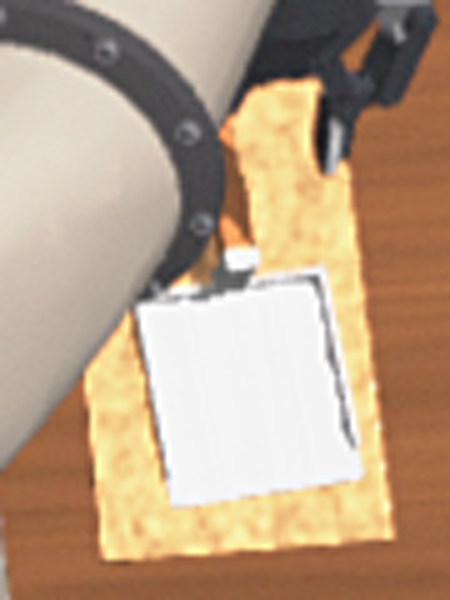

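The scoop lies flat in its starting pose, with front corners at (170,507) and (362,478) as before. Next is the near dial.

```bash
cat >> g.py <<'E'
def dial(xy,z,a): return [xy[0],xy[1],z],[np.pi,0,TY-a+np.pi]
NEAR=np.array([.5222,.3267]);FAR=np.array([.6013,.3184])
E
python3 - <<'E'
from g import *
from station import r
np.set_printoptions(precision=3,suppress=True)
r.gripper_to(.036,30)
r.line_to(r.get_obs()["eef_pos"].tolist()[:2]+[.22],velocity=.25)
r.move_pose(*dial(NEAR,.16,.72))
r.line_to(dial(NEAR,.075,.72)[0],velocity=.15);r.dwell(.1)
o=r.get_obs();print(o["t"],o["wrist_force"],o["eef_pos"],o["opening"])
snap(r,"scene","d1",(290,230,420,330),6);snap(r,"top","d1t",(120,170,250,270),6)
E
```

```text
31.05 [-0.454  0.777 -0.979] [0.523 0.327 0.076] 0.03610727495370988
```

View pics/d1.png

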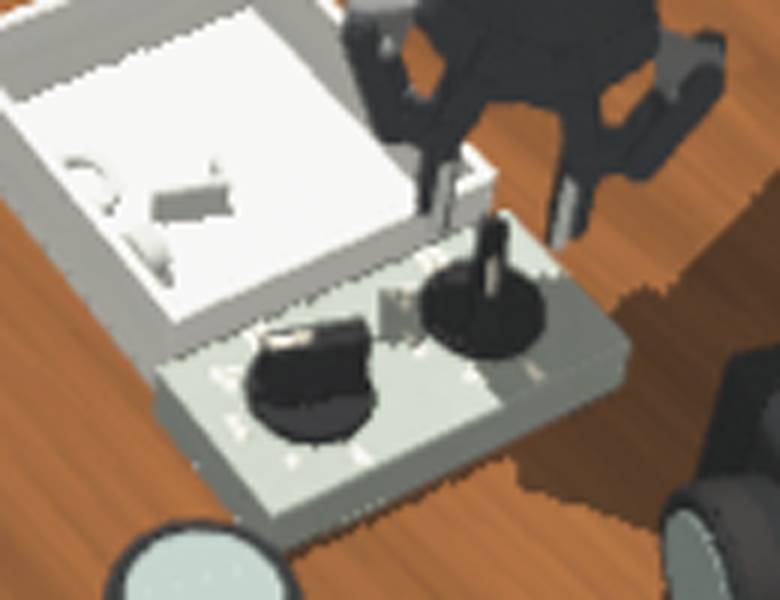

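View pics/d1t.png

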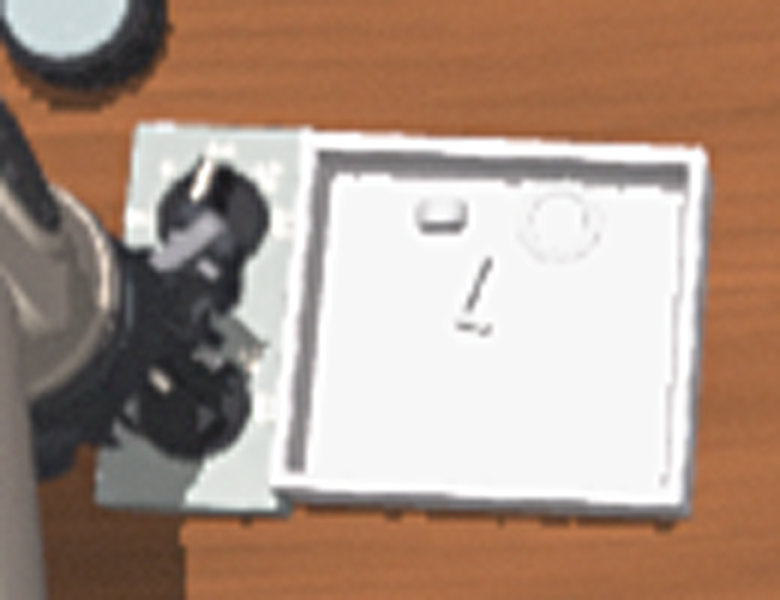

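All three parts are clearly in the tray: collar (442,213), ring (560,225), bracket (475,300). The open fingers straddle the near bar, so I'll grip and turn it.

Run:
```python
from g import *
from station import r
np.set_printoptions(precision=3,suppress=True)
r.line_to(dial(NEAR,.039,.72)[0],velocity=.06)
r.gripper_to(.0,25)
o=r.get_obs();print(o["t"],o["wrist_force"],o["wrist_torque"],o["eef_pos"],o["opening"])
for a in np.linspace(.72,1.571,7)[1:]:
    r.move_pose(*dial(NEAR,.039,a))
r.dwell(.1)
o=r.get_obs();print(o["t"],o["wrist_force"],o["wrist_torque"],o["eef_pos"],o["tool_rot"],dial(NEAR,.039,a))
r.gripper_to(.030,25)
r.line_to(dial(NEAR,.13,a)[0],velocity=.12);print(r.get_obs()["t"])
snap(r,"scene","d2",(290,230,420,330),6);snap(r,"top","d2t",(120,170,250,270),6)
```

```text
32.2333 [-0.186  0.762  2.67 ] [0.073 0.09  0.002] [0.522 0.327 0.039] 0.010519551256861045
33.8333 [-0.992  2.238  5.126] [0.522 0.383 0.002] [0.522 0.328 0.039] [-3.142 -0.001  1.479] ([np.float64(0.5222), np.float64(0.3267), 0.039], [3.141592653589793, 0, np.float64(1.4738926535897932)])
35.0667
```

View pics/d2.png

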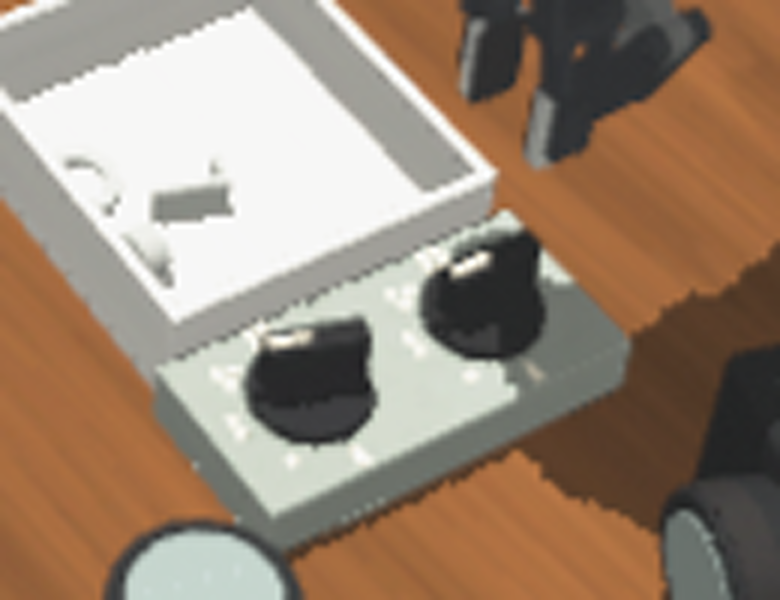

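View pics/d2t.png

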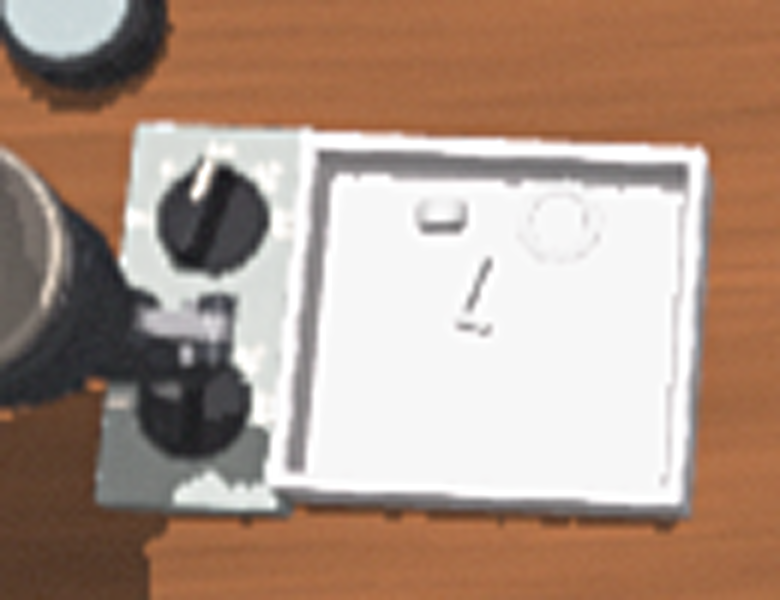

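The near dial is on the two-dot mark: its white line runs from (450,273) to (490,255) in the scene crop, parallel to the tray's x edge. Now the far dial.

Run:
```python
from g import *
from station import r
np.set_printoptions(precision=3,suppress=True)
r.gripper_to(.036,25)
a0=1.82;t=.785
r.move_pose(*dial(FAR,.13,a0))
r.line_to(dial(FAR,.039,a0)[0],velocity=.08)
o=r.get_obs();print(o["t"],o["wrist_force"])
r.gripper_to(.0,25)
o=r.get_obs();print(o["t"],o["wrist_force"],o["wrist_torque"],o["eef_pos"],o["opening"])
for a in np.linspace(a0,t,8)[1:]:
    r.move_pose(*dial(FAR,.039,a))
r.dwell(.1)
o=r.get_obs();print(o["t"],o["wrist_force"],o["wrist_torque"],o["eef_pos"],o["tool_rot"],dial(FAR,.039,a)[1])
r.gripper_to(.030,25)
r.line_to(dial(FAR,.13,a)[0],velocity=.12)
r.move_pose([.45,0.05,.3],[np.pi,0,1.6])
o=r.get_obs();print(o["t"],o["wrist_force"])
snap(r,"scene","e1",(290,230,420,330),6);snap(r,"top","e1t",(120,170,250,270),6)
snap(r,"scene","e2");snap(r,"top","e2t")
```

```text
37.1 [ 0.67  -0.166  0.704]
37.4333 [1.495 4.271 2.557] [ 0.773 -0.196  0.001] [0.602 0.32  0.04 ] 0.010146975344161233
39.2833 [0.824 3.859 5.827] [ 0.917 -0.23   0.078] [0.602 0.319 0.04 ] [3.14  0.    2.255] [3.141592653589793, 0, np.float64(2.259892653589793)]
41.8417 [ 0.458 -1.022 -0.064]
```

View pics/e1.png

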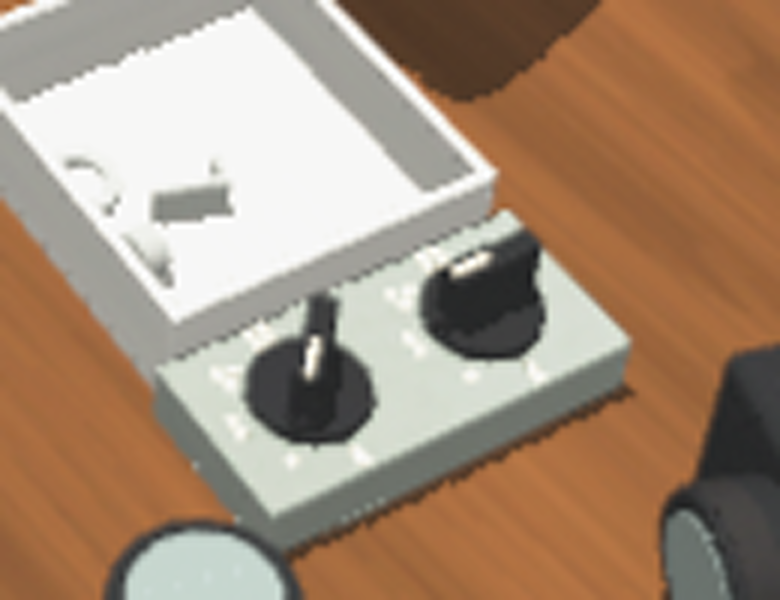

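View pics/e1t.png

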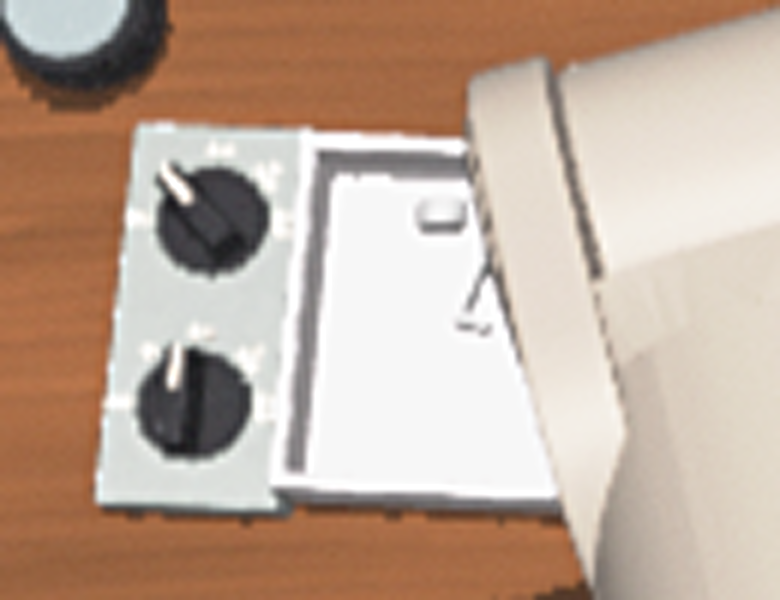

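View pics/e2t.png

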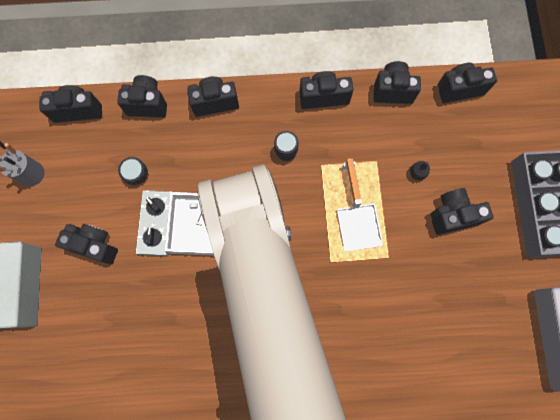

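View pics/e2.png

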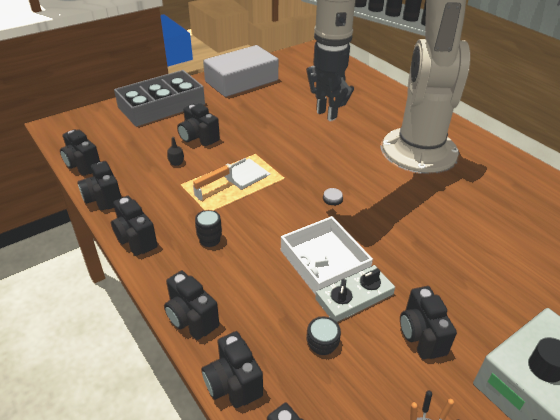

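Run:
```python
from h import *
from g import *
Rt=np.array([[c_,-s_],[s_,c_]])
OFF['t']=('top',120,170,6);OFF['s']=('scene',290,230,6)
for nm,k,p,q in(("near",'t',(179,343),(173,388)),("near",'s',(452,272),(490,254)),("far",'t',(163,166),(188,200)),("far",'s',(309,376),(318,340))):
    n,u=px(k,p);n,v=px(k,q);P=back(n,u,.062)[:2];Q=back(n,v,.062)[:2];l=Rt.T@(P-Q);print(nm,k,np.arctan2(l[0],l[1]),np.linalg.norm(l))
```

```text
near t 1.6036110056679806 0.01886971787284411
near s 1.5631007265913555 0.017773372666500115
far t 0.8723709147595232 0.01852542456911029
far s 0.8013576669500865 0.017343346689882803
```

```bash
python3 -c "
from station import r
r.finish_job();print(r.get_obs()['t'])"
```

```text
the job is handed in; nothing more can be done
the job is handed in; nothing more can be done
```

The job is done and handed in at about 42 s on the robot's clock (limit 67 s).

- **Scoop and parts:** I gripped the scoop by its handle and carried it level to the tray. I set its front edge on the far rim and tilted it from 10° to 44°, pressing with about 3–8 N throughout. Pictures show the ring, collar and bracket on the tray floor before I lifted the blade off the rim.
- **Return:** I laid the scoop back on the cork mat and let go. It lies flat in the same place as at the start, within a pixel.
- **Dials:** I turned the near dial first. The camera puts it at 1.56–1.60 rad and the gripper's angle at 1.566 (target 1.571). I then turned the far dial. The gripper puts it at 0.790 rad and the scene camera at 0.80 (target 0.785).
- **Last checks:** The bystanders look unmoved in both full views, and the arm was clear of everything. At that point the moved arm hid the ring in the top view, but all three parts were still visible in the tray in the scene view.
- **Disagreement:** The coarser top view reads the far dial at 0.87 rad, about 5° over. I took this as pixel noise, since the pointer line is only about 7 pixels long there, and did not correct it.

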